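# Third hand at the screw jig: block out of the latched case, held against the sprung fence

### The arm

A 6-joint arm with a two-finger parallel gripper is mounted at the origin on the work surface. World frame = base frame: x ahead of the robot, y to its left, z up, the work surface at z = 0. Lengths are in m, angles in rad, forces in N, time in s.
With the tool pointing down it reaches from about 0.3 to 0.775 m from the base axis. Payload 14.6 kg.
Tool frame: the origin (TCP) lies between the finger pads; the fingertips stand 14 mm ahead of it and the grasp point (between the pads) lies 5 mm behind it; z points along the fingers, y is the line along which they close (so a half turn about z gives the same grasp; the last joint's range is limited). The gripper opens to 94 mm and grips with 3 to 60 N. Pads are 16 mm wide; open, the fingers measure 119 mm over their backs; the gripper's body (75 mm by 177 mm) begins 78 mm behind the grasp point.
Start: joints at [1.168, 0.3, 1.521, -0, 1.321, -0.067], TCP at [0.181, 0.519, 0.219] pointing down, gripper open.
Joint ranges: [-3.03, 3.03], [-0.79, 2.21], [0.23, 2.52], [-1.04, 4.18], [0, 3.07], [-2.55, 2.55]. Speed limits (rad/s): [2.22, 2.22, 2.57, 3.14, 3.14, 3.14].

### API

Orientations are given as [roll, pitch, yaw] about the fixed x, y, z axes, in that order (R = Rz(yaw) Ry(pitch) Rx(roll)).
In Python, from station import ctrl gives the robot as it stands. The module is installed in compiled form; this text tells all that it offers.
- The arm moves only by the tool move_arm, never from a script. Its argument "targets" is a list of rows, each a list of 7 numbers: the opening, from -1 (shut) to 1 (fully open), then the shift along the tool's x, y, z in units of 50 mm (1.0 is 50 mm), then the turn, a rotation vector about the tool's x, y, z in rad. A call has 1 to 12 rows; each row is the pose to reach, as a shift and turn from the pose commanded when the call began, along the tool's axes at that moment; what a row does not reach only later rows make up. A row lasts 1/10 s, in which the tool goes at most 50 mm and 8.59 degrees, less where a joint would pass 70% of its speed; a pose out of reach is approached as far as the arm can. A call with a gripper value outside its range is refused whole. The fingers move at their own pace and stop on an object; "grip_force" is the grip in N (left out, the last holds). Time passes only in rows, so rows that repeat a pose let the fingers close. It gives the time, the measured TCP pose, the force, the opening and the grip force at its end, in the units of the state.
- ctrl.get_obs(): the state, without advancing time (a new reading comes with each control period).
- ctrl.camera(name): name is "scene" or "top" or "wrist"; returns (picture, depth): 480x640x3 uint8, red, green, blue; 480x640 float32, m along the optical axis (not along the pixel's ray), 0 where there is no reading.
- ctrl.camera_params(name): a dict with "intrinsics" (3x3 intrinsics, pixels), "rvec" (rotation vector, rad) and "tvec" (3), from world to camera coordinates, as OpenCV has them; the wrist camera has in their place "T_tool_cam" (4x4, takes a point from camera to tool coordinates, whose origin is the TCP and whose axes are the flange's). Camera axes: x right, y down, z forward; pixel columns grow to the right and rows downward; lengths in m; the calibration is good to about 2 mm. A picture is of the moment at which its call begins: read the wrist's pose just before it. camera_params takes no time and is no camera call.
- ctrl.hand_in(): hands the job in; it is judged then, once.
Trained networks look in the newest picture that a camera, given by its name, has taken for a name from the list of things; names that differ only in an ending like _2 or _b are one class to them, and where a whole thing is asked for, a point or a joint stands for the part that bears it (a point fixed in the world has none). Each returns a list of dicts, best first, with "score" (0 to 1); they miss things now and then, are a little off and sometimes report something else, mostly with a low value. They report only what shows in the picture. A call takes as long as a camera call. They do not tell look-alikes from the thing itself.
- ctrl.cut_out(camera, target): "region" (480x640 bool, what is visible of it) and "point" ([column, row] in pixels, amid what is visible of it).
- ctrl.tip_of(camera, target): "point" ([column, row] in pixels: a listed point, or the origin of a listed thing).
The state is a dict: "time_s": time; "qpos": joint angles; "joint_vel": joint speeds; "tau": joint torques, N m; "ee_pos": TCP position; "eef_rot": TCP orientation; "force": force on the tool from outside, world axes, zero at the start; "moment": the same for the moment, N m; "grip_width": finger opening in m; "grip_force": force on a finger pad.
Only numpy, scipy, OpenCV 4.12 (cv2) and the standard library are available. Lean on these libraries where they do the work, as an engineer would, in place of code of your own. Each camera call takes 0.05 s, during which the arm holds its last target. There are 200 camera calls.

### The job

Swing the latch lever of the white parts case free and open its lid until it stands upright by itself, then take out the rectangular wooden block and stand it flat on the base of the screw jig with one end squarely against the sprung fence, centred on the fence's notch. Push it gently against the fence with a steady force of about 10 N and finish while still gripping and pushing it, so that someone can drive the screw: do not let go, and do not ram the fence or push on it with the gripper itself. Leave the cupboard knob in the case and everything else on the worktop where it is.

Things in the scene. Friction and masses are not known exactly. Their poses are not given: they have to be found in the camera images.
- case: white plastic parts case fixed to the worktop, outside 140 (x) x 230 (y) x 60 (z) mm, walls and floor 5 mm, so its inner floor is 5 mm above the origin. Origin: centre of its underside. +x points from its latch side to its hinge side, z up. Its white lid is 8 mm thick and hinged along the top edge of the +x side.
- latch (a joint): steel latch lever, a 10 mm wide, 6 mm thick flat bar turning level about a vertical pin in front of the case. 0: its nose lies over the lid and holds it shut, its tail sticks out to case -x. Grows as the tail swings towards case +y; limit 1.7 rad, starts at 0 to 0.25. The nose is off the lid from 1.2 rad on. It stays where it is left; about 1 N at the tab moves it.
- latch_pivot (a point): on the lever's pin axis, at the underside of the lever, 70.5 mm above the worktop (case frame x -86, y +85 mm). The point turns with the lever: the tail points along its -x.
- latch_tab (a point): on the upright square steel tab (10 x 10 mm, 30 mm high from the lever's underside) at the end of the tail, 47 mm from the pin axis; this point is on the tab's axis, 10 mm below its top (top 100.5 mm above the worktop). Moves with the lever.
- lid (a joint): lid angle: 0 shut, grows as it opens upward, limit 1.85 rad (just past upright). The stiff hinge keeps it where it is left; about 3 N at the handle moves it.
- lid_hinge (a point): midpoint of the lid's hinge axis, which is parallel to case y (case frame x +70, z 60.5 mm). The point turns with the lid: its -x points along the lid to its free edge, 140 mm away, and its z out of the lid's upper face.
- lid_handle (a point): in the lid's black handle tongue, a bar 16 mm wide (along the hinge) and 14 mm thick that sticks out 42 mm beyond the middle of the lid's free edge, level when shut and pointing up when open; this point is on the bar's axis, 30 mm beyond the lid's edge and 170 mm from the hinge line. Moves with the lid. Shut, it is 67.5 mm above the worktop; the space under and beside it is free.
- block: rectangular wooden block, 70 (x) x 36 (y) x 45 (z) mm, about 80 g, with a small dark pilot hole in each 36 x 45 mm end face (either end may go to the fence). It stands in the closed case on the case's floor, its long axis roughly along case x. Origin: centre of its underside, x along its length, z up.
- jig: screw jig fixed to the worktop: plywood base 200 (x) x 130 (y) x 12 (z) mm, open at its -x end and at its sides, with two wooden posts (up to 58 mm above the worktop) at its +x end that carry the springs of the fence. Origin: centre of the base's underside; +x is the direction in which to push, z up. The base's upper face is 12 mm above the origin.
- fence: sprung upright wooden fence across the jig, 10 (x) x 90 (y) x 48 (z) mm, with a 16 mm wide notch in its top at y = 0. Origin: middle of its pressing face (towards jig -x), at the lower edge; axes as the jig's. At rest at jig x +30, y 0, z 12.5 mm; it yields along jig +x, 25 mm at most, 0.8 N per mm from zero at rest (10 N is 12.5 mm).
- cupboard_knob: bystander: turned round wooden cupboard knob, 30 mm in diameter, 32 mm high, standing in the case beside the block. Origin: centre of its foot.
- salt_shaker: bystander: white salt shaker, 36 mm in diameter, 73 mm high, between case and jig. Origin: centre of its foot.
- screwdriver: bystander: screwdriver lying on the worktop in front of the robot, 170 mm long, its axis along x, handle to its -x. Origin: middle of its underside.
- soap_bottle: bystander: dish soap bottle, 64 mm in diameter, 200 mm high, at the back. Origin: centre of its foot.
- mug: bystander: white mug, 80 mm in diameter, 90 mm high, on the right. Origin: centre of its foot.
- spice_jar: bystander: spice jar, 48 mm in diameter, 100 mm high, on the left. Origin: centre of its foot.
- sponge: bystander: washing-up sponge, 100 x 65 x 30 mm, on the left. Origin: centre of its underside.
Mind the look-alikes: they are no part of the job. Of the things shaped like the jig, the plywood one is meant.

How it is judged:
On the way, in this order (a step that is already met when the one before it is completed fails the run):
1. the latch lever is swung free of the lid (over 1.2 rad) (value of joint latch above 1.2 rad), for 0.2 s.
2. the lid is open (over 1.3 rad) (value of joint lid above 1.3 rad), for 0.2 s.
3. the gripped block is lifted out of the case (its underside over 65 mm above the case's underside) (z of block in the frame of case above 0.065 m and contact force between the fingers and block above 1 N), for 0.1 s.
At the end, for the whole second after the job is handed in: Last second: fingers still hold the block (over 2 N); it presses the fence with 6 to 15 N, at rest, underside within 8 mm of the base, within 0.12 rad of upright and square, within 10 mm of the notch's centre line; robot off the fence; lid over 1.2 rad, latch over 1.0 rad (contact force between block and fence between 6 and 15 N and contact force between the fingers and block above 2 N and contact force between the arm and fence below 0.5 N and y of block in the frame of jig between -0.01 and 0.01 m and z of block in the frame of jig between 0.008 and 0.02 m and angle between the x axis of block and the x axis of jig, either way round below 0.12 rad and angle between block's own z axis and vertical below 0.12 rad and linear speed of block below 0.01 m/s and value of joint lid above 1.2 rad and value of joint latch above 1 rad); the arm keeps its last pose, push and grip.
It fails at once if the fence is rammed: over 25 N from the block, or over 5 N from the robot itself (contact force between block and fence above 25 N or contact force between the arm and fence above 5 N).
It fails at once if a bystander is moved by more than 30 mm (distance of any of cupboard_knob, salt_shaker, screwdriver, soap_bottle, mug, spice_jar, sponge from where it was at the start of the episode above 0.03 m).
It also fails if it takes over 72 s, if anything falls off the work surface, if the arm or the gripper's body presses on something with over 40 N, if the wrist force passes 120 N, or if a joint passes its speed limit or range.

## Working session

There is one attempt and no reset: what is moved stays moved. The work goes in short steps, Python scripts to look and compute and a tool call to move; the robot and the scene stay as the last step left them, time stands still between calls to the robot, and variables do not carry over. Pictures are saved under pics/ and viewed, at most 10 in all, crops included, and the job is handed in when it is done.

Besides the shell and the picture viewer there is one more tool, called after "Request:" as a command line: name --pt "numbers of a row" for each row, then --argument value for the rest. move_arm: Moves the arm, as the interface text tells. Its arguments: {"type":"object","properties":{"targets":{"type":"array"},"grip_force":{"type":"number"}},"required":["targets"]}

```bash
mkdir -p pics; cat > h.py <<'E'
import numpy as np, cv2
from scipy.spatial.transform import Rotation as R
from station import ctrl
def cam_T(name, obs=None):
    p=ctrl.camera_params(name); K=np.array(p["intrinsics"])
    if "T_tool_cam" in p:
        o=obs or ctrl.get_obs(); T=np.eye(4); T[:3,:3]=R.from_euler('xyz',o["eef_rot"]).as_matrix(); T[:3,3]=o["ee_pos"]
        return K, T@np.array(p["T_tool_cam"])
    T=np.eye(4); T[:3,:3]=R.from_rotvec(np.ravel(p["rvec"])).as_matrix(); T[:3,3]=np.ravel(p["tvec"])
    return K, np.linalg.inv(T)
def shot(name, fn=None):
    o=ctrl.get_obs(); im,d=ctrl.camera(name); K,T=cam_T(name,o)
    if fn: cv2.imwrite('pics/'+fn, im[:,:,::-1])
    return im,d,K,T
def ray_z(uv,z,K,T):
    r=T[:3,:3]@np.linalg.inv(K)@np.array([uv[0],uv[1],1.]); return T[:3,3]+r*(z-T[2,3])/r[2]
def cloud(d,K,T):
    v,u=np.mgrid[:480,:640]; P=np.stack([(u-K[0,2])/K[0,0]*d,(v-K[1,2])/K[1,1]*d,d],-1)
    return P@T[:3,:3].T+T[:3,3]
def proj(P,K,T):
    q=K@(T[:3,:3].T@(np.array(P)-T[:3,3])); return q[:2]/q[2]
def rel(pos,Rm=None,o=None):
    "shift in 50mm tool units and rotvec from measured pose"
    o=o or ctrl.get_obs(); R0=R.from_euler('xyz',o["eef_rot"])
    s=R0.inv().apply(np.array(pos)-o["ee_pos"])/0.05
    return s.round(3), (None if Rm is None else (R0.inv()*Rm).as_rotvec().round(3))
E
python3 - <<'E'
from h import *
np.set_printoptions(precision=3,suppress=True)
o=ctrl.get_obs();print(o)
for c in("scene","top"):
    im,d,K,T=shot(c,c+'0.png');P=cloud(d,K,T); print(c,T[:3,3],T[:3,2])
    for t in("case","latch_pivot","latch_tab","lid_hinge","lid_handle","jig","fence","salt_shaker","screwdriver","soap_bottle","mug","spice_jar","sponge"):
        for r in ctrl.tip_of(c,t)[:3]:
            u,v=np.int32(np.round(r["point"])); print(t,round(r["score"],2),u,v, P[min(v,479),min(u,639)], 'z0',ray_z(r["point"],{'latch_pivot':.0705,'latch_tab':.0905,'lid_hinge':.0605,'lid_handle':.0675,'fence':.0125}.get(t,0),K,T))
E
```

```text
{'time_s': 0.0, 'qpos': array([ 1.168,  0.3  ,  1.522,  0.   ,  1.321, -0.067]), 'joint_vel': array([ 0.001,  0.001, -0.002, -0.001,  0.001,  0.001]), 'tau': array([ -0.002, -53.182, -35.273,   0.071,   0.025,  -0.   ]), 'ee_pos': array([0.181, 0.519, 0.219]), 'eef_rot': array([-3.14 , -0.   ,  2.806]), 'force': array([-1.152,  0.224, -0.448]), 'moment': array([-0.017,  0.019,  0.048]), 'grip_force': 0.0, 'grip_width': 0.0941519066996018}
scene [1.07  0.65  0.745] [-0.509 -0.591 -0.626]
case 0.85 240 227 [ 0.62  -0.155  0.066] z0 [ 0.577 -0.233  0.   ]
latch_pivot 0.42 282 204 [ 0.48  -0.165  0.07 ] z0 [ 0.48  -0.167  0.071]
latch_tab 0.56 295 187 [ 0.426 -0.176  0.097] z0 [ 0.422 -0.183  0.091]
lid_hinge 0.73 219 218 [ 0.642 -0.218  0.069] z0 [ 0.636 -0.229  0.06 ]
lid_handle 0.81 264 192 [ 0.478 -0.251  0.065] z0 [ 0.481 -0.246  0.068]
jig 0.95 352 326 [0.625 0.253 0.06 ] z0 [0.586 0.219 0.   ]
jig 0.84 444 283 [0.365 0.284 0.039] z0 [0.325 0.263 0.   ]
jig 0.62 328 192 [ 0.304 -0.176  0.031] z0 [ 0.271 -0.211  0.   ]
fence 0.95 432 282 [0.359 0.251 0.015] z0 [0.357 0.249 0.012]
fe
[... 1429 characters left out ...]
58  0.219 0.017] z0 [0.584 0.221 0.   ]
fence 0.68 245 216 [0.617 0.22  0.019] z0 [0.621 0.22  0.012]
fence 0.65 416 340 [ 0.301 -0.209  0.062] z0 [ 0.302 -0.217  0.012]
fence 0.6 233 319 [0.349 0.236 0.047] z0 [0.351 0.242 0.012]
salt_shaker 0.74 328 196 [0.659 0.004 0.066] z0 [0.678 0.003 0.   ]
screwdriver 0.79 334 293 [ 0.418 -0.012  0.02 ] z0 [ 0.421 -0.013  0.   ]
soap_bottle 0.93 321 160 [0.75  0.022 0.079] z0 [0.779 0.024 0.   ]
mug 0.69 506 221 [ 0.589 -0.434  0.092] z0 [ 0.613 -0.466  0.   ]
spice_jar 0.58 152 217 [0.606 0.453 0.047] z0 [0.62  0.469 0.   ]
spice_jar 0.2 329 197 [0.657 0.002 0.062] z0 [0.676 0.001 0.   ]
sponge 0.62 156 272 [0.467 0.438 0.031] z0 [0.472 0.448 0.   ]
```

```bash
cd pics; python3 -c "
import cv2,numpy as np
a=cv2.imread('scene0.png');b=cv2.imread('top0.png');cv2.imwrite('a.png',a)"
```

```text
(no output)
```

View pics/scene0.png

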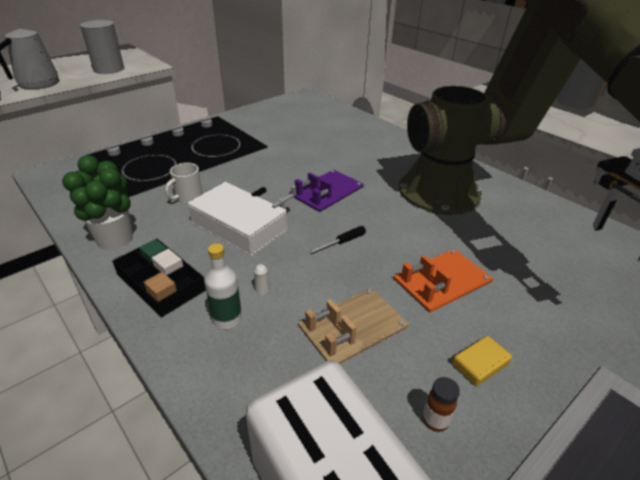

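View pics/top0.png

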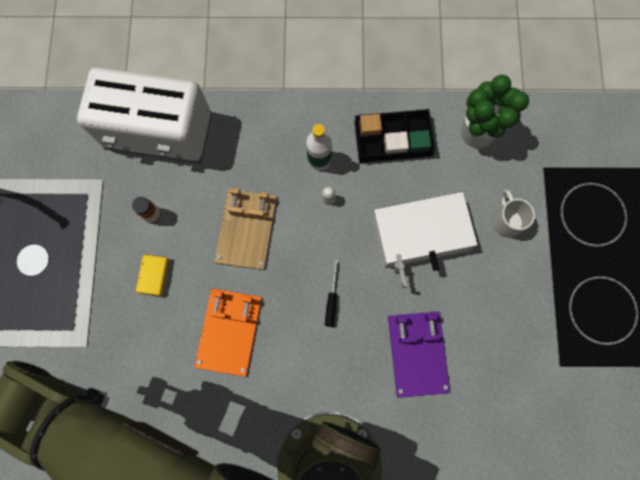

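The scene shows the closed case right of centre (240,215), the plywood jig at (352,322), and orange and purple look-alike jigs. In the top view the case is at (425,230), the latch tab at (403,287), the handle at (434,260) and the plywood jig at (245,230).

```bash
python3 - <<'E'
from h import *
np.set_printoptions(precision=3,suppress=True)
im,d,K,T=shot("top");P=cloud(d,K,T)
def rect(mask,z):
    v,u=np.nonzero(mask); Q=np.array([ray_z((a,b),z,K,T)[:2] for a,b in zip(u,v)],np.float32)*1000
    print(cv2.minAreaRect(Q), len(u))
r=P.reshape(480,640,3)
box=lambda x0,x1,y0,y1:(r[...,0]>x0)&(r[...,0]<x1)&(r[...,1]>y0)&(r[...,1]<y1)
white=(im.min(-1)>140)
m=box(.46,.70,-.40,-.08)&(r[...,2]>.05)&white
m=cv2.morphologyEx(m.astype(np.uint8),cv2.MORPH_OPEN,np.ones((7,7)));rect(m,.0685)
m=box(.42,.75,.1,.35)&(im[...,0].astype(int)-im[...,2]>45)
m=cv2.morphologyEx(m.astype(np.uint8),cv2.MORPH_OPEN,np.ones((9,9)));rect(m,.012)
q=ctrl.get_obs()
# approach pose over tab
print(rel([.424,-.178,.18],R.from_euler('xyz',[np.pi,0,-3.01])))
E
```

```text
((579.0999755859375, -238.20761108398438), (140.31912231445312, 232.46304321289062), 11.963911056518555) 4987
((586.6058349609375, 218.7830810546875), (128.6549072265625, 198.633544921875), 81.97100067138672) 2428
(array([ -9.179, -11.567,   0.789]), array([-0.   , -0.   , -0.467]))
```

Request:
move_arm --pt "-0.2 -9.2 -11.6 0.4 0 0 -0.47" --pt "-0.2 -9.2 -11.6 0.4 0 0 -0.47" --pt "-0.2 -9.2 -11.6 0.4 0 0 -0.47" --pt "-0.2 -9.2 -11.6 0.4 0 0 -0.47" --pt "-0.2 -9.2 -11.6 0.4 0 0 -0.47" --pt "-0.2 -9.2 -11.6 0.4 0 0 -0.47" --pt "-0.2 -9.2 -11.6 0.4 0 0 -0.47" --pt "-0.2 -9.2 -11.6 0.4 0 0 -0.47" --pt "-0.2 -9.2 -11.6 0.4 0 0 -0.47" --pt "-0.2 -9.2 -11.6 0.4 0 0 -0.47" --pt "-0.2 -9.2 -11.6 0.4 0 0 -0.47" --pt "-0.2 -9.2 -11.6 0.4 0 0 -0.47"

```text
time_s: 2.65
ee_pos: [0.377, -0.045, 0.2037]
eef_rot: [-3.141, 0.001, -3.008]
force: [1.1, 0.8, -0.0]
grip_width: 0.0372
grip_force: 0.0
```

```bash
python3 - <<'E'
from h import *
print(ctrl.get_obs()["ee_pos"],ctrl.get_obs()["eef_rot"],rel([.424,-.178,.2],R.from_euler('xyz',[np.pi,0,-3.03])))
E
```

```text
[ 0.37700069 -0.04499733  0.20374726] [-3.14122033e+00  1.17884541e-03 -3.00775114e+00] (array([-0.577, -2.762,  0.077]), array([-0.   ,  0.001,  0.022]))
```

Request:
move_arm --pt "-0.2 -0.58 -2.76 0 0 0 0.02" --pt "-0.2 -0.58 -2.76 0 0 0 0.02" --pt "-0.2 -0.58 -2.76 0 0 0 0.02" --pt "-0.2 -0.58 -2.76 0 0 0 0.02" --pt "-0.2 -0.58 -2.76 0 0 0 0.02"

```text
time_s: 3.15
ee_pos: [0.4237, -0.1758, 0.2031]
eef_rot: [3.141, -0.001, -3.029]
force: [0.2, 0.1, -1.2]
grip_width: 0.0373
grip_force: 0.0
```

```bash
python3 - <<'E'
from h import *
np.set_printoptions(precision=4,suppress=True)
im,d,K,T=shot("wrist","w1.png"); print(ctrl.get_obs()["ee_pos"])
for t,z in(("latch_pivot",.0705),("latch_tab",.0905),("lid_handle",.0675)):
    for r in ctrl.tip_of("wrist",t)[:2]: print(t,r["score"],r["point"],ray_z(r["point"],z,K,T))
E
```

```text
[ 0.4237 -0.1751  0.2032]
latch_pivot 0.69 [310.4, 301.6] [ 0.4771 -0.1717  0.0705]
latch_tab 0.94 [307.1, 246.5] [ 0.4296 -0.1791  0.0905]
lid_handle 0.92 [199.3, 292.8] [ 0.4806 -0.256   0.0675]
```

View pics/w1.png

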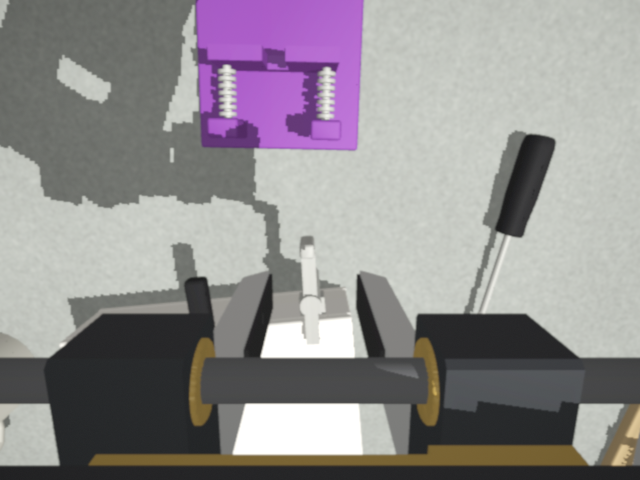

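The wrist view shows the tab at (307,246), the pin at (310,302) and the handle at (199,293). The networks' points agree with it.

Request:
move_arm --pt "-0.5 -0.11 -0.09 0.5 0 0 -0.04" --pt "-0.5 -0.11 -0.09 1.2 0 0 -0.04" --pt "-0.5 -0.11 -0.09 1.7 0 0 -0.04" --pt "-0.5 -0.11 -0.09 2.18 0 0 -0.04" --pt "-0.7 -0.11 -0.09 2.18 0 0 -0.04" --pt "-0.7 -0.11 -0.09 2.18 0 0 -0.04"

```text
time_s: 3.95
ee_pos: [0.4302, -0.179, 0.0952]
eef_rot: [-3.141, 0.0, -2.986]
force: [-0.4, 0.2, -0.0]
grip_width: 0.0144
grip_force: 0.0
```

Request:
move_arm --pt "-0.7 -0.01 0.14 0 0 0 0.15" --pt "-0.7 -0.04 0.28 0 0 0 0.3" --pt "-0.7 -0.09 0.41 0 0 0 0.45" --pt "-0.7 -0.16 0.53 0 0 0 0.6" --pt "-0.7 -0.25 0.64 0 0 0 0.75" --pt "-0.7 -0.36 0.74 0 0 0 0.9" --pt "-0.7 -0.47 0.82 0 0 0 1.05" --pt "-0.7 -0.6 0.88 0 0 0 1.2" --pt "-0.7 -0.73 0.92 0 0 0 1.35" --pt "-0.7 -0.87 0.94 0 0 0 1.5" --pt "-0.7 -0.87 0.94 0 0 0 1.5" --pt "-0.7 -0.87 0.94 0 0 0 1.5"

```text
time_s: 5.15
ee_pos: [0.466, -0.1263, 0.0954]
eef_rot: [3.14, 0.001, 1.801]
force: [0.2, 0.7, 0.3]
grip_width: 0.014
grip_force: 0.0
```

```bash
python3 - <<'E'
from h import *
np.set_printoptions(precision=4,suppress=True)
o=ctrl.get_obs();print(o["ee_pos"],o["eef_rot"],o["qpos"])
im,d,K,T=shot("top")
for t,z in(("latch_pivot",.0705),("latch_tab",.0905),("lid_handle",.0675)):
    for r in ctrl.tip_of("top",t)[:2]: print(t,r["score"],r["point"],ray_z(r["point"],z,K,T))
im,d,K,T=shot("wrist","w2.png")
for t,z in(("latch_tab",.0905),("lid_handle",.0675)):
    for r in ctrl.tip_of("wrist",t)[:2]: print(t,r["score"],r["point"],ray_z(r["point"],z,K,T))
E
```

```text
[ 0.466  -0.1263  0.0954] [3.1403 0.0009 1.801 ] [-0.3406  0.2996  1.837  -0.      1.0035 -0.5707]
lid_handle 0.58 [432.9, 262.7] [ 0.4884 -0.2551  0.0675]
latch_tab 0.62 [313.7, 301.7] [ 0.4666 -0.1269  0.0905]
```

Request:
move_arm --pt "-0.4 0 0 0 0 0 0" --pt "-0.4 0 0 -0.8 0 0 0" --pt "-0.28 0 0 -1.3 0 0 0.1" --pt "-0.28 -2.62 -0.31 -1.3 0 0 1.59" --pt "-0.28 -2.62 -0.31 -1.3 0 0 1.59" --pt "-0.28 -2.62 -0.31 -1.3 0 0 1.59" --pt "-0.28 -2.62 -0.31 -1.3 0 0 1.59" --pt "-0.28 -2.62 -0.31 -1.3 0 0 1.59" --pt "-0.28 -2.62 -0.31 -1.3 0 0 1.59" --pt "-0.28 -2.62 -0.31 -1.3 0 0 1.59" --pt "-0.28 -2.62 -0.31 -1.3 0 0 1.59" --pt "-0.28 -2.62 -0.31 -1.3 0 0 1.59"

```text
time_s: 6.7
ee_pos: [0.4798, -0.2575, 0.1593]
eef_rot: [-3.141, 0.0, 0.34]
force: [0.3, -1.2, 0.6]
grip_width: 0.0339
grip_force: 0.0
```

Request:
move_arm --pt "-0.28 0 0 0 0 0 0.25" --pt "-0.28 0 0 0 0 0 0.25" --pt "-0.28 0 0 0 0 0 0.25"

```text
time_s: 7.0
ee_pos: [0.4798, -0.2575, 0.1593]
eef_rot: [-3.141, 0.0, 0.095]
force: [-0.7, -0.1, 0.4]
grip_width: 0.0333
grip_force: 0.0
```

```bash
python3 - <<'E'
from h import *
np.set_printoptions(precision=4,suppress=True)
o=ctrl.get_obs();print(o["ee_pos"],o["eef_rot"],o["qpos"])
im,d,K,T=shot("wrist","w2.png")
for t,z in(("latch_tab",.0905),("latch_pivot",.0705),("lid_handle",.0675),("lid_hinge",.0605)):
    for r in ctrl.tip_of("wrist",t)[:2]: print(t,r["score"],r["point"],ray_z(r["point"],z,K,T))
print(rel([.481,-.258,.065],R.from_euler('xyz',[np.pi,0,.209]),o))
im,d,K,T=shot("top")
for t,z in(("latch_tab",.0905),("latch_pivot",.0705),("lid_handle",.0675)):
    for r in ctrl.tip_of("top",t)[:2]: print(t,r["score"],r["point"],ray_z(r["point"],z,K,T))
E
```

```text
[ 0.4798 -0.2575  0.1593] [-3.1414  0.0002  0.0945] [-0.5598  0.3444  1.6078  0.      1.1896  0.9164]
latch_tab 0.89 [85.9, 261.7] [ 0.4657 -0.1256  0.0905]
latch_tab 0.61 [612.7, 81.9] [ 0.5907 -0.4035  0.0905]
latch_pivot 0.86 [176.3, 239.8] [ 0.4783 -0.1711  0.0705]
lid_handle 0.61 [317.6, 245.3] [ 0.4823 -0.2589  0.0675]
(array([0.023, 0.013, 1.886]), array([-0.   ,  0.   , -0.114]))
latch_tab 0.55 [378.1, 269.7] [ 0.4664 -0.1176  0.0905]
latch_pivot 0.73 [331.9, 291.7] [ 0.4149 -0.0063  0.0705]
latch_pivot 0.57 [401.4, 270.4] [ 0.4683 -0.1766  0.0705]
```

View pics/w2.png

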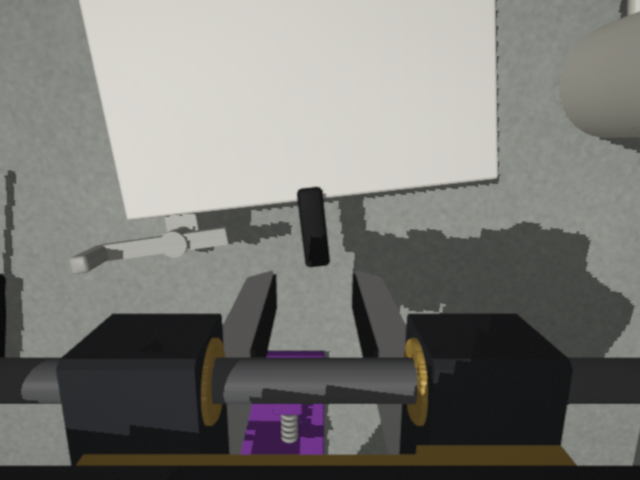

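The wrist view shows the lever swung well clear of the lid (nose at about (210,238)), and the handle bar between the fingers at (313,228).

Request:
move_arm --pt "-0.28 0.05 0.03 0.6 0 0 -0.11" --pt "-0.28 0.05 0.03 1.2 0 0 -0.11" --pt "-0.28 0.05 0.03 1.6 0 0 -0.11" --pt "-0.28 0.05 0.03 1.89 0 0 -0.11" --pt "-1 0.05 0.03 1.89 0 0 -0.11" --pt "-1 0.05 0.03 1.89 0 0 -0.11" --pt "-1 0.05 0.03 1.89 0 0 -0.11" --grip_force 20

```text
time_s: 8.15
ee_pos: [0.4827, -0.2581, 0.0658]
eef_rot: [-3.14, -0.001, 0.206]
force: [0.2, 4.5, 3.6]
grip_width: 0.016
grip_force: 20.0
```

Request:
move_arm --pt "-1 0.06 0 -0.51 0 0 0" --pt "-1 0.19 0 -1.0 0 0 0" --pt "-1 0.4 0 -1.46 0 0 0"

```text
time_s: 8.45
ee_pos: [0.5019, -0.254, 0.1395]
eef_rot: [-3.14, 0.0, 0.206]
force: [3.9, 2.9, -6.5]
grip_width: 0.0162
grip_force: 20.0
```

Request:
move_arm --pt "-1 0.27 0 -0.44 0 0 0" --pt "-1 0.61 0 -0.82 0 0 0" --pt "-1 1.0 0 -1.15 0 0 0" --pt "-1 1.43 0 -1.42 0 0 0" --pt "-1 1.9 0 -1.62 0 0 0" --pt "-1 2.39 0 -1.75 0 0 0" --pt "-1 2.9 0 -1.8 0 0 0" --pt "-1 3.41 0 -1.78 0 0 0" --pt "-1 3.41 0 -1.78 0 0 0"

```text
time_s: 9.35
ee_pos: [0.6712, -0.2183, 0.2285]
eef_rot: [3.141, -0.003, 0.208]
force: [1.6, 6.8, 5.0]
grip_width: 0.0155
grip_force: 20.0
```

```bash
python3 - <<'E'
from h import *
np.set_printoptions(precision=4,suppress=True)
im,d,K,T=shot("scene","s2.png")
E
```

```text
(no output)
```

View pics/s2.png

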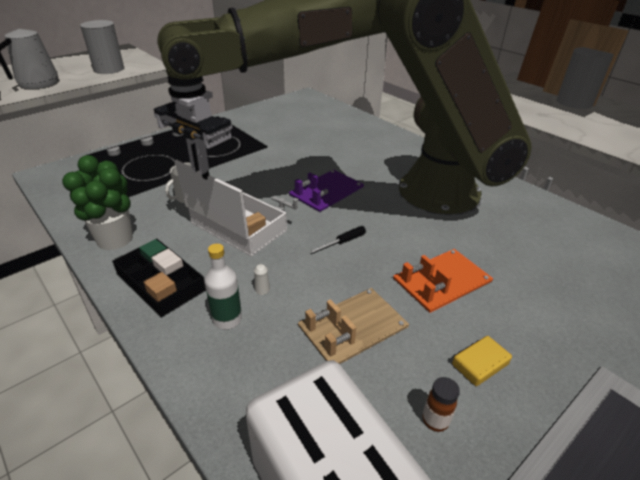

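The scene view shows the lid standing upright at about (215,200) and the block visible in the case at (255,222).

Request:
move_arm --pt "-0.28 0 0 0 0 0 0" --pt "-0.28 0 0 0 0 0 0" --pt "-0.28 0 0 0 0 0 0" --pt "-0.28 0 0 -0.6 0 0 0" --pt "-0.28 0 0 -1.4 0 0 0" --pt "0.2 -0.5 0 -1.4 0 0 0" --pt "0.2 -1.4 0 -1.2 0 0 0" --pt "0.2 -2.27 0 -0.8 0 0 0" --pt "0.2 -2.27 0 -0.5 0 0 0" --pt "0.2 -2.27 0 -0.5 0 0 0"

```text
time_s: 10.4
ee_pos: [0.5565, -0.2432, 0.2509]
eef_rot: [-3.14, 0.002, 0.204]
force: [0.3, 0.2, 0.4]
grip_width: 0.0562
grip_force: 0.0
```

```bash
python3 - <<'E'
from h import *
np.set_printoptions(precision=4,suppress=True)
for c in("wrist","top"):
    o=ctrl.get_obs()
    im,d,K,T=shot(c,c+"3.png"); P=cloud(d,K,T)
    for t,z in(("block",.005),("cupboard_knob",.005),("lid_handle",.23)):
        for r in ctrl.tip_of(c,t)[:2]: print(c,t,r["score"],r["point"],ray_z(r["point"],z,K,T))
    for r in ctrl.cut_out(c,"block")[:2]:
        m=r["region"]; Q=P[m]; Q=Q[(abs(Q[:,2]-.05)<.008)]; print(r["score"],m.sum(),len(Q),np.median(P[m],0))
        if len(Q)>20: print(cv2.minAreaRect((Q[:,:2]*1000).astype(np.float32)))
print(o["ee_pos"],o["eef_rot"])
E
```

```text
wrist block 0.62 [256.7, 185.5] [ 0.5674 -0.1829  0.005 ]
wrist cupboard_knob 0.84 [375.4, 201.3] [ 0.5758 -0.2999  0.005 ]
wrist lid_handle 0.73 [310.9, 40.9] [ 0.6604 -0.2199  0.23  ]
0.9 3525 3279 [ 0.5716 -0.1855  0.0491]
((569.114501953125, -184.1165313720703), (36.137672424316406, 70.41637420654297), 89.86909484863281)
top block 0.58 [400.3, 236.8] [ 0.5673 -0.1851  0.005 ]
top cupboard_knob 0.31 [380.1, 272.5] [ 0.473  -0.1309  0.005 ]
top lid_handle 0.57 [423.2, 172.5] [ 0.6656 -0.2089  0.23  ]
0.86 343 304 [ 0.5762 -0.1808  0.0501]
((570.1470947265625, -186.7133331298828), (69.87659454345703, 36.68147659301758), 0.07920422405004501)
[ 0.5587 -0.243   0.2528] [ 3.1407 -0.0011  0.2063]
```

View pics/wrist3.png

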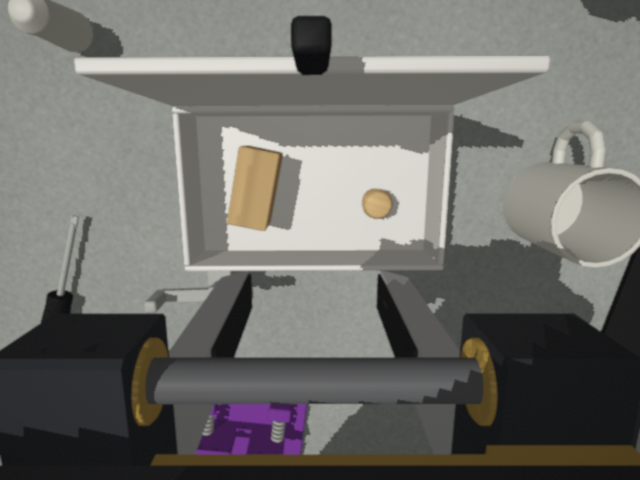

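The wrist view shows the lid upright at the top, the block at (256,187) and the knob at (376,203). Both are clear of the walls and the block's axis is about along world x.

Request:
move_arm --pt "0.06 0.44 -1.1 0 0 0 0.206" --pt "0.06 0.44 -1.1 1 0 0 0.206" --pt "0.06 0.44 -1.1 2 0 0 0.206" --pt "0.06 0.44 -1.1 3 0 0 0.206" --pt "0.06 0.44 -1.1 3.6 0 0 0.206" --pt "0.06 0.44 -1.1 4.1 0 0 0.206" --pt "0.06 0.44 -1.1 4.5 0 0 0.206" --pt "0.06 0.44 -1.1 4.5 0 0 0.206" --pt "-1 0.44 -1.1 4.5 0 0 0.206" --pt "-1 0.44 -1.1 4.5 0 0 0.206" --pt "-1 0.44 -1.1 4.5 0 0 0.206" --pt "-1 0.44 -1.1 4.5 0 0 0.206" --grip_force 35

```text
time_s: 12.1
ee_pos: [0.5689, -0.1849, 0.0284]
eef_rot: [3.141, -0.002, -0.0]
force: [0.2, -0.9, 6.4]
grip_width: 0.0357
grip_force: 35.0
```

Request:
move_arm --pt "-1 0 0 -0.4 0 0 0" --pt "-1 0 0 -1.2 0 0 0" --pt "-1 0 0 -2.2 0 0 0" --pt "-1 0 0 -3.2 0 0 0" --pt "-1 -0.2 -0.8 -3.2 0 0 0" --pt "-1 -0.5 -1.8 -3.2 0 0 0.05"

```text
time_s: 12.7
ee_pos: [0.5439, -0.0968, 0.1886]
eef_rot: [3.141, -0.003, -0.053]
force: [1.5, 1.5, -1.9]
grip_width: 0.0361
grip_force: 35.0
```

Request:
move_arm --pt "-1 -0.3 -6.3 0 0 0 0.09" --pt "-1 -0.3 -6.3 0 0 0 0.09" --pt "-1 -0.3 -6.3 0 0 0 0.09" --pt "-1 -0.3 -6.3 0 0 0 0.09" --pt "-1 -0.3 -6.3 0 0 0 0.09" --pt "-1 -0.3 -6.3 0 0 0 0.09" --pt "-1 -0.3 -6.3 0 0 0 0.09" --pt "-1 -0.3 -6.3 0 0 0 0.09" --pt "-1 -0.3 -6.3 0 0 0 0.09"

```text
time_s: 13.6
ee_pos: [0.5446, 0.2179, 0.187]
eef_rot: [3.141, -0.0, -0.14]
force: [-0.6, -1.1, -1.4]
grip_width: 0.0357
grip_force: 35.0
```

```bash
python3 - <<'E'
from h import *
np.set_printoptions(precision=4,suppress=True)
o=ctrl.get_obs(); print(o["ee_pos"],o["eef_rot"],o["grip_width"])
im,d,K,T=shot("wrist","w4.png"); P=cloud(d,K,T)
for t,z in(("jig",0),("fence",.0125)):
    for r in ctrl.tip_of("wrist",t)[:2]: print(t,r["score"],r["point"],ray_z(r["point"],z,K,T))
for r in ctrl.cut_out("wrist","fence")[:2]:
    Q=P[r["region"]]; Q=Q[abs(Q[:,2]-.0605)<.005]; print(r["score"],r["point"],len(Q))
    if len(Q)>20: print(cv2.minAreaRect((Q[:,:2]*1000).astype(np.float32)))
for r in ctrl.cut_out("wrist","block")[:1]:
    Q=P[r["region"]]; print(np.percentile(Q,[2,50,98],axis=0))
E
```

```text
[0.5446 0.2179 0.187 ] [ 3.1413 -0.     -0.1402] 0.03568557717336626
jig 0.89 [308.9, 448.7] [ 0.3206  0.2554 -0.    ]
jig 0.61 [303.3, 171.2] [0.5868 0.2217 0.    ]
fence 0.95 [312.0, 432.2] [0.3483 0.2483 0.0125]
fence 0.79 [303.4, 131.9] [0.6178 0.2167 0.0125]
0.73 [309.0, 438.4] 0
0.66 [299.9, 124.3] 1661
((620.7630004882812, 216.816162109375), (90.23368072509766, 9.747429847717285), 82.06416320800781)
[[0.5142 0.1985 0.1698]
 [0.5602 0.2167 0.2076]
 [0.5815 0.2353 0.209 ]]
```

View pics/w4.png

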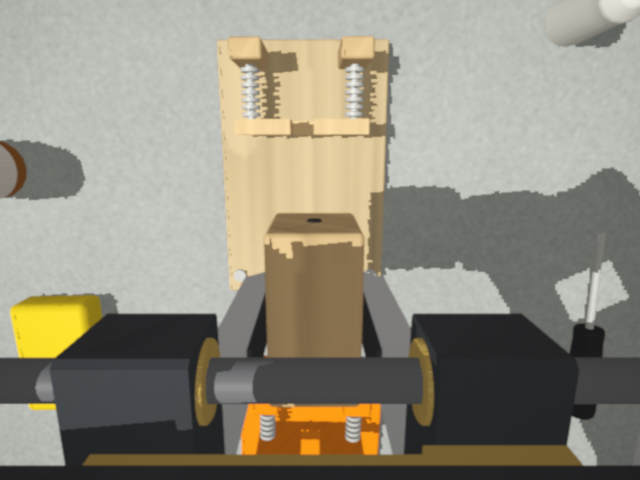

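The wrist view shows the block held straight with its pilot hole forward at (314,220), and the plywood fence ahead at (303,127) with its notch at about (303,127).

Request:
move_arm --pt "-1 0.21 -0.19 0.3 0 0 0" --pt "-1 0.21 -0.19 1.1 0 0 0" --pt "-1 0.21 -0.19 1.9 0 0 0" --pt "-1 0.21 -0.19 2.5 0 0 0" --pt "-1 0.21 -0.19 2.8 0 0 0" --pt "-1 0.21 -0.19 2.97 0 0 0" --pt "-1 0.21 -0.19 2.97 0 0 0" --pt "-1 0.21 -0.19 2.97 0 0 0"

```text
time_s: 14.65
ee_pos: [0.5571, 0.2266, 0.0398]
eef_rot: [-3.141, -0.002, -0.14]
force: [-0.7, -0.4, -1.0]
grip_width: 0.0357
grip_force: 35.0
```

```bash
python3 - <<'E'
from h import *
np.set_printoptions(precision=4,suppress=True)
o=ctrl.get_obs(); print(o["ee_pos"],o["eef_rot"],o["force"])
im,d,K,T=shot("wrist","w5.png"); P=cloud(d,K,T)
for t in("fence","block"):
  for r in ctrl.cut_out("wrist",t)[:2]:
    Q=P[r["region"]]; z=.0605 if t=="fence" else .058; Q=Q[abs(Q[:,2]-z)<.004]; print(t,r["score"],r["point"],len(Q))
    if len(Q)>20: print(cv2.minAreaRect((Q[:,:2]*1000).astype(np.float32)),Q[:,2].mean())
E
```

```text
[0.5571 0.2266 0.0398] [-3.1407 -0.0018 -0.1404] [-0.7202 -0.3762 -0.9881]
fence 0.91 [321.2, 144.9] 6657
((620.9318237304688, 216.43931579589844), (90.33930969238281, 10.016857147216797), 82.05941772460938) 0.05963648012803969
block 0.76 [312.2, 289.0] 12501
((557.8956909179688, 227.46107482910156), (36.1696891784668, 70.51282501220703), 81.98950958251953) 0.060446887395089396
```

View pics/w5.png

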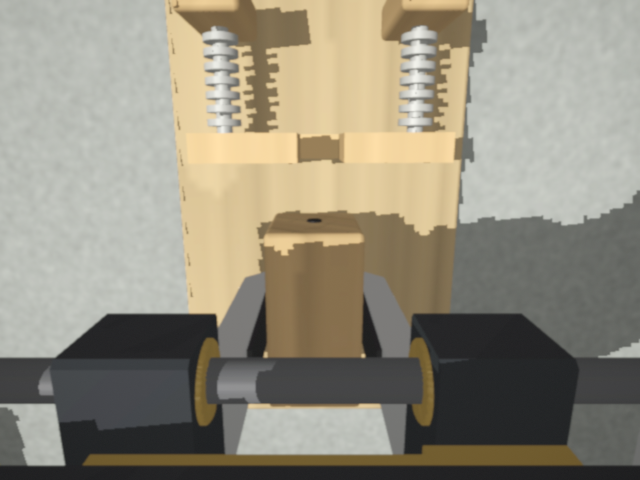

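The wrist view shows the block (end at (314,222)) square to the fence (320,148), nearly centred on the notch, with a gap of about 24 mm.

Request:
move_arm --pt "-1 0 0.04 0.03 0 0 0" --pt "-1 0.1 0.04 0.06 0 0 0" --pt "-1 0.2 0.04 0.06 0 0 0" --pt "-1 0.3 0.04 0.06 0 0 0" --pt "-1 0.38 0.04 0.06 0 0 0" --pt "-1 0.43 0.04 0.06 0 0 0" --pt "-1 0.48 0.04 0.06 0 0 0" --pt "-1 0.53 0.04 0.06 0 0 0" --pt "-1 0.58 0.04 0.06 0 0 0" --pt "-1 0.62 0.04 0.06 0 0 0" --pt "-1 0.62 0.04 0.06 0 0 0" --pt "-1 0.62 0.04 0.06 0 0 0" --grip_force 45

```text
time_s: 16.0
ee_pos: [0.5865, 0.2203, 0.0354]
eef_rot: [3.141, 0.001, -0.14]
force: [-5.3, 0.7, 3.5]
grip_width: 0.0355
grip_force: 45.0
```

```bash
python3 - <<'E'
from h import *
np.set_printoptions(precision=4,suppress=True)
o=ctrl.get_obs(); print(o["ee_pos"],o["eef_rot"],o["force"])
im,d,K,T=shot("wrist"); P=cloud(d,K,T)
for t in("fence","block"):
  for r in ctrl.cut_out("wrist",t)[:1]:
    Q=P[r["region"]]; z=.0605 if t=="fence" else .058; Q=Q[abs(Q[:,2]-z)<.004]; print(t,r["score"],r["point"],len(Q))
    if len(Q)>20: print(cv2.minAreaRect((Q[:,:2]*1000).astype(np.float32)),Q[:,2].mean())
E
```

```text
[0.5865 0.2203 0.0354] [ 3.1414  0.0007 -0.14  ] [-5.2634  0.6511  3.5199]
fence 0.94 [313.1, 212.9] 6614
((626.2591552734375, 215.7275848388672), (90.37252044677734, 11.213584899902344), 82.19342803955078) 0.059607772514789256
block 0.76 [315.7, 292.9] 12177
((587.4884643554688, 221.12615966796875), (35.9680061340332, 70.98938751220703), 82.08074188232422) 0.056170620443034176
```

Request:
move_arm --pt "-1 0.04 0 0 0 0 0" --pt "-1 0.08 0 0 0 0 0" --pt "-1 0.11 0 0 0 0 0" --pt "-1 0.13 0 0 0 0 0" --pt "-1 0.13 0 0 0 0 0" --pt "-1 0.13 0 0 0 0 0" --pt "-1 0.13 0 0 0 0 0"

```text
time_s: 16.85
ee_pos: [0.5921, 0.2195, 0.0355]
eef_rot: [3.141, 0.003, -0.14]
force: [-13.0, -0.4, 8.6]
grip_width: 0.036
grip_force: 45.0
```

```bash
python3 - <<'E'
from h import *
np.set_printoptions(precision=4,suppress=True)
for k in range(2):
  o=ctrl.get_obs(); print(o["ee_pos"],o["eef_rot"],o["force"],o["grip_force"])
  im,d,K,T=shot("wrist","w6.png"); P=cloud(d,K,T)
for t in("fence","block"):
  for r in ctrl.cut_out("wrist",t)[:1]:
    Q=P[r["region"]]; z=.0605 if t=="fence" else .058; Q=Q[abs(Q[:,2]-z)<.004]; print(t,r["score"],r["point"],len(Q))
    if len(Q)>20: print(cv2.minAreaRect((Q[:,:2]*1000).astype(np.float32)),Q[:,2].mean())
im,d,K,T=shot("scene","s6.png")
for t in("lid_handle","latch_tab"): print([(r["score"],r["point"]) for r in ctrl.tip_of("scene",t)[:2]])
E
```

```text
[0.5921 0.2195 0.0355] [ 3.1409  0.0027 -0.1398] [-13.0415  -0.4124   8.6137] 45.00205636024475
[0.5921 0.2195 0.0355] [ 3.1409  0.0026 -0.1398] [-13.2731   0.042    8.0339] 45.002036690711975
fence 0.94 [315.2, 210.4] 6501
((632.1671142578125, 214.9784393310547), (90.11223602294922, 10.540935516357422), 82.17042541503906) 0.059619861199752586
block 0.73 [313.8, 293.3] 12187
((592.9774169921875, 220.3719940185547), (35.95466232299805, 71.49701690673828), 82.0838394165039) 0.05621909237457362
[(0.72, [205.9, 167.0]), (0.15, [295.1, 203.0])]
[(0.45, [292.4, 200.0]), (0.19, [432.9, 419.4])]
```

View pics/s6.png

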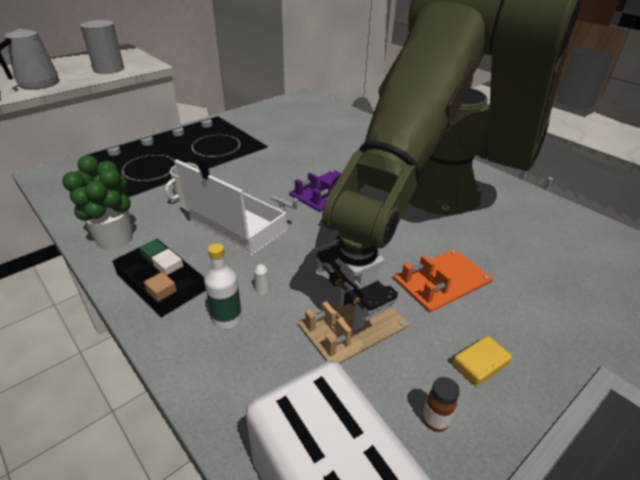

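The scene view shows the lid upright at (210,205), the latch free at (290,203), the bystanders in place, and the block held against the fence. The fence is displaced by about 11.4 mm, or about 9 N, and the block is square and centred, so I'm handing in.

```bash
python3 -c "
from station import ctrl
print(ctrl.hand_in())"
```

```text
the job is handed in; nothing more can be done
None
```

I handed the job in with the block still gripped, square and centred against the plywood jig's fence and pushing it with about 9 N (worked out from its 11.4 mm travel), the latch free, the lid upright and nothing else visibly moved; the hand-in gave no pass or fail result.

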